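# Set the rotary stage to zero and clamp it

## Task

Using only a fingertip or the outside of the fingers and pushing gently, turn the round table of the rotary stage by one of its two clip posts until its index line lines up with the zero line (the long, thick line) on the fixed scale ring, then push the black clamp lever clockwise as far as it goes so that it is locked. Pinch and lift nothing: leave the specimen sitting in the middle of the table untouched, let it ride round with the table, and leave everything else on the bench where it is.

Things in the scene. Friction and masses are not known exactly. Their poses are not given: they have to be found in the camera images.
- stage_axis (a point): Vertical axis of the rotary stage, at the upper face of its turning table, 46 mm above the bench. The stage is fixed: black foot 200 x 200 x 12 mm, black scale ring 196 mm across, face 40 mm above the bench, with white lines every 10 degrees; inside it the turning table, an aluminium disc 150 mm across, 6 mm above the ring
- zero_line (a point): Zero line on the fixed ring: the longest and thickest of its lines (18 mm long, 4 mm wide, right across the ring; the others 6 or 11 mm long, 1.5 mm wide). Radial, facing the robot within about 30 degrees. The point given is on its inward extension, 75 mm from the axis, at the table's rim, 46 mm above the bench
- index_line (a point): Index line on the turning table: one dark radial line, 22 mm long and 4 mm wide, on the table's upper face, ending at its rim. The point given is its outer end, 75 mm from the axis, 46 mm above the bench; when lined up it coincides with zero_line
- dial (a joint): Angle of the turning table on the stage, rad, growing counter-clockwise seen from above. Index and zero line meet at 0 and equally at 6.283 (it turns freely either way through several turns). It starts anywhere between 0.7 and 5.6. Friction about 0.12 N m (2 to 3 N at a clip post); it stays where it is left
- post_a (a point): Top centre of one clip post on the table: fixed upright steel post, 12 mm in diameter (15 mm over the lowest 3 mm), 26 mm high above the table (top 72 mm above the bench), 55 mm from the axis, 90 degrees clockwise of the index line seen from above. A thin clip leaf reaches clockwise from it, 40 mm long, at most 5 mm above the table
- post_b (a point): Top centre of the other clip post, the same, opposite post_a (90 degrees counter-clockwise of the index line), its leaf also clockwise of it
- clamp (a joint): Angle of the clamp lever, rad: 0 fully open (pointing straight out from the stage), growing clockwise seen from above, 1.2 at its stop (locked, pointing roughly as the zero line does from the axis). Starts between 0 and 0.2. Friction about 0.12 N m; it stays where left. It is judged by its position and adds no drag to the table
- clamp_pivot (a point): Pivot of the clamp lever: vertical axis through a steel hub of 22 mm diameter on an ear of the stage, 120 mm from the stage axis, 90 degrees counter-clockwise of the zero line seen from above (on the robot's right). The point is at the hub's top, about 50 mm above the bench; the ear under it is 30 mm high
- clamp_tip (a point): Ball at the end of the black clamp lever, 16 mm in diameter, centre 58 mm from the pivot and 52 mm above the bench. The lever's arm is a round bar 11 mm thick, middle about 49 mm above the bench half-way along, with free space under it. The nylon arm is springy: at the stop it gives some 4 mm per 10 N, and springs back
- specimen_center (a point): Centre of the specimen: loose black round resin mount 30 mm in diameter, 22 mm high, a bare metal piece showing in its top; it just stands on the turning table within about 4 mm of the axis (its centre 57 mm above the bench). Must stay untouched
- mount_a_center (a point): Centre of another loose mount of the same size, standing on the bench beside the stage (bystander)
- mount_b_center (a point): As mount_a (bystander)
- cup: White open sample cup, 40 mm in diameter, 26 mm high, standing on the bench behind the stage; origin at the middle of its underside (bystander)
- dropper: Amber dropper bottle, 36 mm in diameter, 75 mm high, standing on the bench; origin at the middle of its underside (bystander)
- tweezers: Steel tweezers lying flat, 136 mm long, 8 mm high; origin at the underside near mid-length, points towards its +x (bystander)
- pen: Black and grey pen lying on the bench, 140 mm long, 13 mm thick; origin at mid-length, underside (bystander)
- hexkey: Dark hex key lying flat, 95 mm long, 6 mm thick, with a 28 mm short arm at its +x end; origin near the middle of the long arm, underside (bystander)
- stage: The whole rotary stage with table, posts and clamp lever, fixed to the bench; origin on the table's axis, at the bench; its -x axis points to the zero line, its -y axis to the clamp pivot. Over 30 N on any part of it is too much
- specimen: The specimen itself (see specimen_center); origin at the middle of its underside
Mind the look-alikes: they are no part of the job. What is shaped like the specimen but green or yellow is not meant.

How it is judged:
By the outcome, as a careful person would: the job done as asked, in the order asked, and still so for the second after the job is handed in, with the robot touching nothing.
It also fails if it takes over 51 s, if anything falls off the work surface, if the arm or the gripper's body presses on something with over 40 N, if the wrist force passes 120 N, or if a joint passes its speed limit or range.

## Robot

A 6-joint arm with a two-finger parallel gripper is mounted at the origin on the work surface. World frame = base frame: x ahead of the robot, y to its left, z up, the work surface at z = 0. Lengths are in m, angles in rad, forces in N, time in s.
With the tool pointing down it reaches from about 0.15 to 0.775 m from the base axis. Payload 6.1 kg.
Tool frame: the origin (TCP) lies at the very end of the fingers, on their centre line; the grasp point (between the pads) lies 19 mm behind it; z points along the fingers, x is the direction in which the jaws open and shut, and the axes are right-handed (so a half turn about z gives the same grasp; the last joint's range is limited). The gripper opens to 85 mm and grips with 20 to 120 N. Pads are 22 mm wide; open, the fingers measure 114 mm over their backs; the gripper's body (76 mm by 85 mm) begins 54 mm behind the grasp point. The pads swing forward as they close: fully open they stand 13 mm farther back than shut.
Start: joints at [1.229, 0.126, -0.04, 1.405, 0, 1.571], TCP at [0.176, 0.495, 0.231] pointing down, gripper open.
Joint ranges: [-2.72, 2.72], [-0.95, 1.95], [-1.27, 1.35], [-1.78, 2.02], [-1.46, 1.47], [-3.14, 3.14]. Speed limits (rad/s): [2.39, 2.39, 3.01, 3.14, 3.14, 3.14].

## Interface

Orientations are given as a unit quaternion [w, x, y, z].
In Python, from plant import bot, capture gives the robot as it stands.
- The arm moves only by the shell command python3 -m creep 'ROWS' [OPENING] [FORCE]. ROWS is JSON, a list of rows, each an object with "travel": the shift along the tool's x, y, z in m, a list of three; "rotation": the turn, a rotation vector about the tool's x, y, z in degrees, a list of three. In form: [{"travel": [x, y, z], "rotation": [ax, ay, az]}, ...]. A call has 1 to 12 rows; each row shifts and turns the commanded pose from where the row before left it, along the tool's axes as they then stand; what a row does not reach is not made up. A row lasts 1/8 s, in which the tool goes at most 62.5 mm and 10.7 degrees, less where a joint would pass 70% of its speed; a pose out of reach is approached as far as the arm can. A call with a gripper value outside its range is refused whole. OPENING is the opening, from 0 (shut) to 1 (fully open), set as the call begins (- or left out, the last holds). The fingers move at their own pace and stop on an object; FORCE is the grip in N (left out, the last holds). Time passes only in rows, so rows that do not move let the fingers close. It gives the time, the measured TCP pose, the force and the opening at its end, in the units of the state.
- bot.state(): the state, without advancing time (a new reading comes with each control period).
- capture(name): name is "scene" or "top" or "wrist"; returns a dict with "img" (384x512x3 uint8, blue, green, red), "vfov" (degrees; the focal length in pixels is half the picture's height over the tangent of half this angle, whatever the lens; pixels are square), "cx", "cy" (the principal point, pixels), "extrinsics" (4x4, takes a point from world to camera coordinates). Camera axes: x right, y up, looking along -z (the intrinsics and any distortion apply to the point x, -y, -z); pixel columns grow to the right and rows downward; lengths in m; the calibration is good to about 2 mm. The wrist camera is an equidistant fisheye: a pixel r from the principal point sees the ray r / f radians off the axis. A picture is of the moment at which its call begins. There is no depth.
- bot.finish_job(): hands the job in, once; it reports no verdict.
The state is a dict: "time": time; "joint_positions": joint angles; "joint_vel": joint speeds; "joint_efforts": joint torques, N m; "eef_pos": TCP position; "tcp_rot": TCP orientation; "contact_force": force on the tool from outside, world axes, zero at the start; "moment": the same for the moment, N m; "width": finger opening in m.
Only numpy, scipy, OpenCV 4.12 (cv2) and the standard library are available. Lean on these libraries where they do the work, as an engineer would, in place of code of your own. Each camera call takes 0.05 s, during which the arm holds its last target.

## Working session

There is one attempt and no reset: what is moved stays moved. The work goes in short steps, Python scripts to look and compute and a shell command to move; the robot and the scene stay as the last step left them, time stands still between calls to the robot, and variables do not carry over. Pictures are saved under pics/ and viewed, and the job is handed in when it is done.

```bash
ls; mkdir -p pics; python3 - <<'E'
from plant import bot,capture
import cv2,json,numpy as np
print(bot.state())
for n in ["scene","top","wrist"]:
    c=capture(n); cv2.imwrite(f"pics/{n}0.png",c["img"])
    print(n,c["vfov"],c["cx"],c["cy"],np.round(c["extrinsics"],4).tolist(),[k for k in c])
E
```

```text
pics
{'time': 0.0, 'joint_positions': array([ 1.22899314e+00,  1.26435588e-01, -4.06085307e-02,  1.40537152e+00,
        2.39754053e-05,  1.57080582e+00]), 'joint_vel': array([ 0.00097661, -0.00068446,  0.00063425, -0.00044705,  0.00017645,
       -0.00051199]), 'joint_efforts': array([ 1.18739154e-03, -4.35913038e+01,  3.52925670e+01,  1.73185189e-02,
       -5.69228973e-05, -1.00494896e-05]), 'eef_pos': array([0.17583521, 0.49426375, 0.23049905]), 'tcp_rot': array([ 4.57013763e-04,  8.17066274e-01,  5.76543188e-01, -6.68450419e-04]), 'contact_force': array([-0.72385723,  0.2180584 ,  0.49963156]), 'moment': array([-0.03276501, -0.01252877, -0.02153896]), 'width': 0.08518939704243166}
scene 56.446241667072876 253.67101983953305 188.84073915567535 [[0.4373, 0.8993, 0.0032, -0.2574], [-0.7221, 0.349, 0.5973, 0.3565], [0.536, -0.2636, 0.802, -1.2405], [0.0, 0.0, 0.0, 1.0]] ['img', 'vfov', 'cx', 'cy', 'extrinsics']
top 54.984608495207134 251.70866711255735 191.90807375677966 [[-0.0211, -0.9997, -0.0098, 0.038], [0.9856, -0.0225, 0.1675, -0.5788], [-0.1677, -0.0061, 0.9858, -0.8644], [0.0, 0.0, 0.0, 1.0]] ['img', 'vfov', 'cx', 'cy', 'extrinsics']
wrist 65.70646984690485 259.7083311625247 195.07721359763744 [[0.3352, 0.9421, -0.0034, -0.5234], [-0.9093, 0.3226, -0.2629, 0.0342], [-0.2466, 0.0912, 0.9648, -0.3785], [0.0, 0.0, 0.0, 1.0]] ['img', 'vfov', 'cx', 'cy', 'extrinsics']
```

View pics/scene0.png

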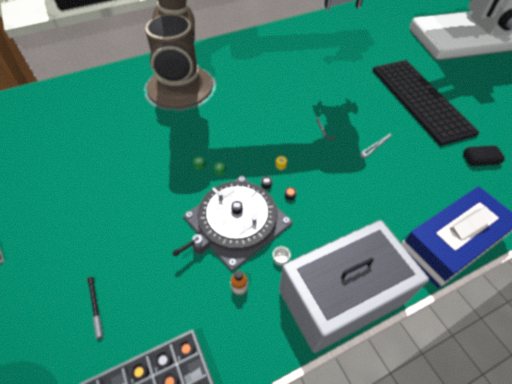

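View pics/top0.png

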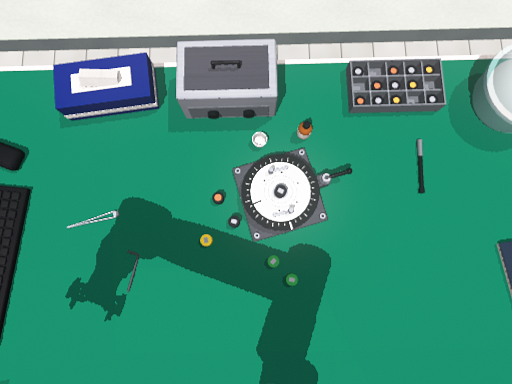

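View pics/wrist0.png

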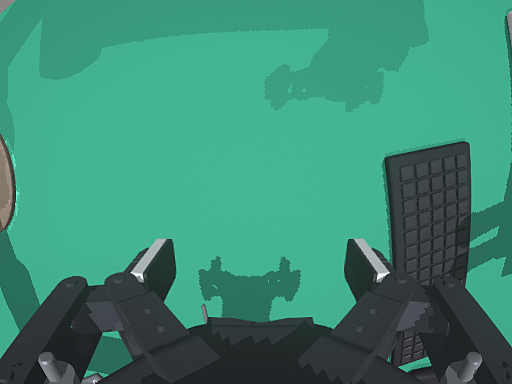

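The top view shows the stage at about (280,190), with the lever to its right at (326,178)-(350,171). I'll enlarge it.

```bash
python3 - <<'E'
import cv2
a=cv2.imread("pics/top0.png")[130:250,210:370]; cv2.imwrite("pics/topcrop.png",cv2.resize(a,None,fx=5,fy=5,interpolation=cv2.INTER_CUBIC))
a=cv2.imread("pics/scene0.png")[150:300,165:305]; cv2.imwrite("pics/scenecrop.png",cv2.resize(a,None,fx=4,fy=4,interpolation=cv2.INTER_CUBIC))
E
```

```text
(no output)
```

View pics/topcrop.png

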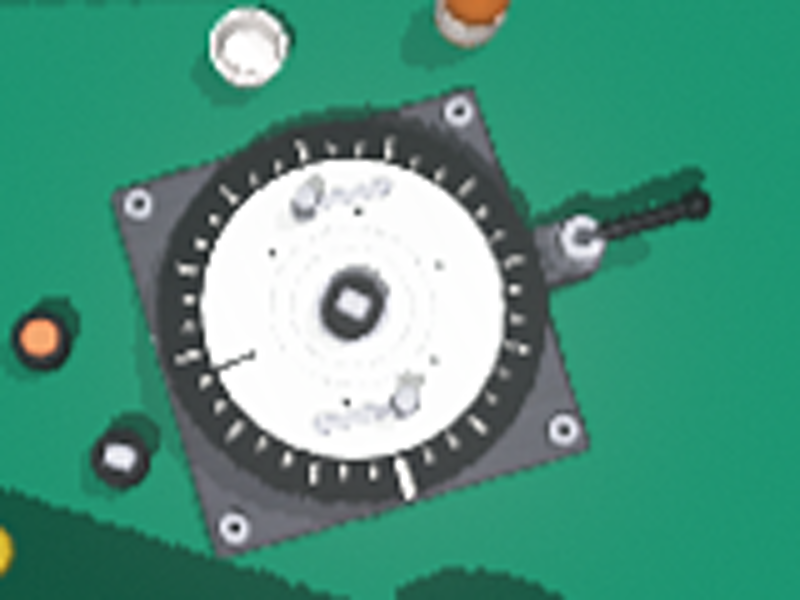

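View pics/scenecrop.png

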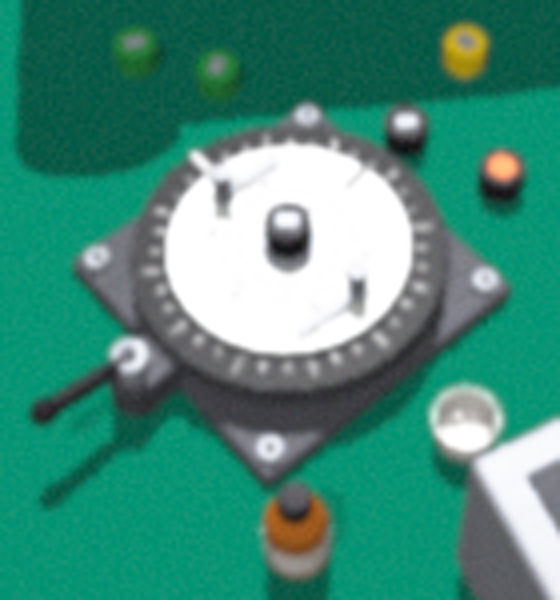

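```bash
cat > h.py <<'E'
import numpy as np, cv2
from plant import bot,capture
def f(c): return c["img"].shape[0]/2/np.tan(np.radians(c["vfov"]/2))
def ray(c,uv,z):
    uv=np.atleast_2d(np.asarray(uv,float)); E=np.asarray(c["extrinsics"]);R,t=E[:3,:3],E[:3,3]
    d=np.c_[(uv[:,0]-c["cx"])/f(c),-(uv[:,1]-c["cy"])/f(c),-np.ones(len(uv))]
    o=-R.T@t; D=d@R
    s=(z-o[2])/D[:,2]; return (o+s[:,None]*D)[:,:2]
def proj(c,P):
    P=np.atleast_2d(np.asarray(P,float));E=np.asarray(c["extrinsics"]);q=P@E[:3,:3].T+E[:3,3]
    return np.c_[c["cx"]+f(c)*q[:,0]/-q[:,2], c["cy"]-f(c)*q[:,1]/-q[:,2]]
def fisheye_ray(c,uv,z):
    uv=np.atleast_2d(np.asarray(uv,float)); E=np.asarray(c["extrinsics"]);R,t=E[:3,:3],E[:3,3]
    p=(uv-[c["cx"],c["cy"]]); r=np.linalg.norm(p,axis=1)+1e-9; th=r/f(c)
    d=np.c_[np.sin(th)*p[:,0]/r,-np.sin(th)*p[:,1]/r,-np.cos(th)]
    o=-R.T@t; D=d@R; s=(z-o[2])/D[:,2]; return (o+s[:,None]*D)[:,:2]
def circ(p):
    A=np.c_[2*p,np.ones(len(p))]; x=np.linalg.lstsq(A,(p**2).sum(1),rcond=None)[0]
    return x[:2],np.sqrt(x[2]+x[:2]@x[:2])
E
cat > m.py <<'E'
from h import *
for n,s in (("top",(280,190)),("scene",(238,222))):
    c=capture(n); g=cv2.cvtColor(c["img"],cv2.COLOR_BGR2HSV)
    m=((g[...,2]>170)&(g[...,1]<60)).astype(np.uint8)
    m=cv2.morphologyEx(m,cv2.MORPH_OPEN,np.ones((3,3)))
    k,L,S,C=cv2.connectedComponentsWithStats(m)
    i=max(range(1,k),key=lambda i:S[i,4] if np.hypot(*(C[i]-s))<25 else 0)
    cs,_=cv2.findContours((L==i).astype(np.uint8),cv2.RETR_EXTERNAL,cv2.CHAIN_APPROX_NONE)
    hull=cv2.convexHull(cs[0])[:,0]
    w=ray(c,hull,0.046); cc,r=circ(w); print(n,"axis",cc,"r",r,S[i])
E
python3 m.py
python3 - <<'E'
from h import *
import pickle
c=capture("top"); C=lambda x,y:(210+(x+.5)/5-.5,130+(y+.5)/5-.5)
for nm,p,z in [("zero_in",(398,460),.04),("zero_out",(409,497),.04),("idx_in",(254,353),.046),("idx_out",(212,369),.046),("postA?",(312,182),.072),("postB?",(409,383),.072),("hub",(581,235),.05),("ball",(698,204),.052),("spec",(355,302),.068),("cup",(249,45),.026),("dropper",(475,5),.06),("mtblack",(120,457),.022),("mtorange",(40,338),.022)]:
    print(nm,ray(c,C(*p),z)[0].round(4))
print("dropper top",ray(c,(306,124),.075))
c=capture("scene");C=lambda x,y:(165+(x+.5)/4-.5,150+(y+.5)/4-.5)
for nm,p,z in [("zero_in",(210,175),.04),("postA",(358,284),.072),("postB",(223,183),.072),("hub",(130,353),.05),("ball",(43,411),.052)]:
    print(nm,ray(c,C(*p),z)[0].round(4))
E
```

```text
top axis [ 0.58102552 -0.04503408] r 0.07495563038964835 [ 250  162   61   60 2664]
scene axis [ 0.58148578 -0.0447477 ] r 0.0779508929104461 [ 206  186   62   53 2450]
zero_in [ 0.5048 -0.0654]
zero_out [ 0.4865 -0.0701]
idx_in [0.5588 0.0043]
idx_out [0.5512 0.0252]
postA? [ 0.6386 -0.0257]
postB? [ 0.5388 -0.0691]
hub [ 0.6138 -0.1596]
ball [ 0.6277 -0.2181]
spec [ 0.5794 -0.0449]
cup [0.7237 0.0025]
dropper [ 0.7309 -0.1109]
mtblack [0.5109 0.0726]
mtorange [0.5725 0.1126]
dropper top [[ 0.74271683 -0.11295326]]
zero_in [ 0.5107 -0.0665]
postA [ 0.6431 -0.0256]
postB [ 0.5423 -0.0683]
hub [ 0.6155 -0.1589]
ball [ 0.63   -0.2161]
```

```bash
python3 -m creep '[{"travel":[-0.0007,0.0275,0],"rotation":[0,0,3]},{"travel":[-0.0029,0.0549,0],"rotation":[0,0,6]},{"travel":[-0.0029,0.0549,0],"rotation":[0,0,6]},{"travel":[-0.0029,0.0549,0],"rotation":[0,0,6]},{"travel":[-0.0029,0.0549,0],"rotation":[0,0,6]},{"travel":[-0.0029,0.0549,0],"rotation":[0,0,6]},{"travel":[-0.0029,0.0549,0],"rotation":[0,0,6]},{"travel":[-0.0029,0.0549,0],"rotation":[0,0,6]},{"travel":[-0.0029,0.0549,0],"rotation":[0,0,6]},{"travel":[-0.0029,0.0549,0],"rotation":[0,0,6]},{"travel":[-0.0029,0.0549,0],"rotation":[0,0,6]},{"travel":[-0.0029,0.0549,0],"rotation":[0,0,6]}]' 0
python3 -m creep '[{"travel":[-0.0029,0.0549,0],"rotation":[0,0,6]},{"travel":[-0.0007,0.0275,0],"rotation":[0,0,3]},{"travel":[0,0,0],"rotation":[0,0,0]},{"travel":[0,0,0],"rotation":[0,0,0]}]'
python3 - <<'E'
from h import *
s=bot.state(); print(s["joint_positions"].round(3),s["contact_force"])
c=capture("wrist"); cv2.imwrite("pics/wrist1.png",c["img"])
E
```

```text
time: 1.85
eef_pos: [0.5251, 0.0108, 0.2312]
tcp_rot: [-0.0, 1.0, 0.011, 0.0]
contact_force: [1.2, -0.2, 0.3]
width: 0.0
time: 2.35
eef_pos: [0.5204, -0.0692, 0.2313]
tcp_rot: [-0.0, 0.998, -0.066, 0.0]
contact_force: [-0.7, -0.3, 1.0]
width: -0.0001
[-0.132  0.126 -0.04   1.405  0.     1.57 ] [-0.66685869 -0.34945147  1.03519046]
```

View pics/wrist1.png

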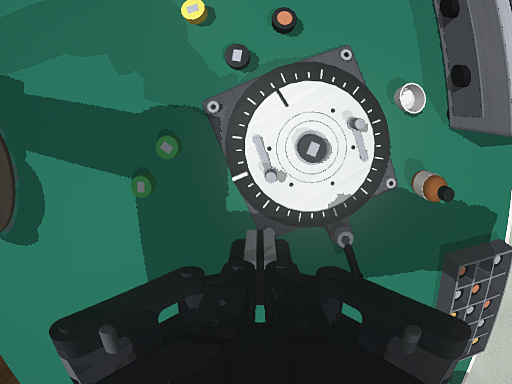

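The wrist view shows the whole stage: zero line (239,177), index (282,98), posts (357,125) and (270,176), hub (345,239) and the closed fingers at (260,245).

```bash
python3 - <<'E'
import cv2
a=cv2.imread("pics/wrist1.png")[50:290,195:415]; cv2.imwrite("pics/wcrop1.png",cv2.resize(a,None,fx=2.5,fy=2.5,interpolation=cv2.INTER_CUBIC))
E
cat > mw.py <<'E'
from h import *
def table(c,seed):
    g=cv2.cvtColor(c["img"],cv2.COLOR_BGR2HSV)
    m=((g[...,2]>150)&(g[...,1]<50)).astype(np.uint8)
    k,L,S,C=cv2.connectedComponentsWithStats(cv2.morphologyEx(m,cv2.MORPH_OPEN,np.ones((5,5))))
    i=max(range(1,k),key=lambda i:S[i,4])
    cs,_=cv2.findContours((L==i).astype(np.uint8),cv2.RETR_EXTERNAL,cv2.CHAIN_APPROX_NONE)
    return cv2.convexHull(max(cs,key=len))[:,0]
def measure(verbose=1):
    c=capture("wrist"); h=table(c,None); cc,r=circ(fisheye_ray(c,h,.046))
    if verbose: print("axis",cc.round(4),"r",r.round(4))
    return c,cc
E
python3 - <<'E'
from mw import *
c,cc=measure()
def a(p,z):
    w=fisheye_ray(c,p,z)[0]; d=w-cc; return w.round(4),np.degrees(np.arctan2(d[1],d[0])).round(1)%360,np.hypot(*d).round(4)
for n,p,z in [("zero in",(245,175),.04),("zero out",(233,179),.04),("idx in",(286.5,104),.046),("idx out",(278.5,90.5),.046),("postB",(270.5,176),.072),("postA",(357,125),.072),("hub",(345,239),.05),("spec",(315,149),.068),("dropper",(446,193),.075)]: print(n,*a(p,z))
E
```

```text
axis [ 0.5815 -0.0452] r 0.0744
zero in [ 0.5034 -0.0679] 196.2 0.0814
zero out [ 0.489  -0.0707] 195.4 0.096
idx in [0.5594 0.0059] 113.4 0.0557
idx out [0.5527 0.0217] 113.3 0.0728
postB [ 0.5318 -0.0661] 202.9 0.0539
postA [ 0.6283 -0.0233] 25.1 0.0516
hub [ 0.6131 -0.1595] 285.4 0.1186
spec [ 0.5815 -0.0443] 94.0 0.0009
dropper [ 0.7398 -0.1107] 337.5 0.1713
```

View pics/wcrop1.png

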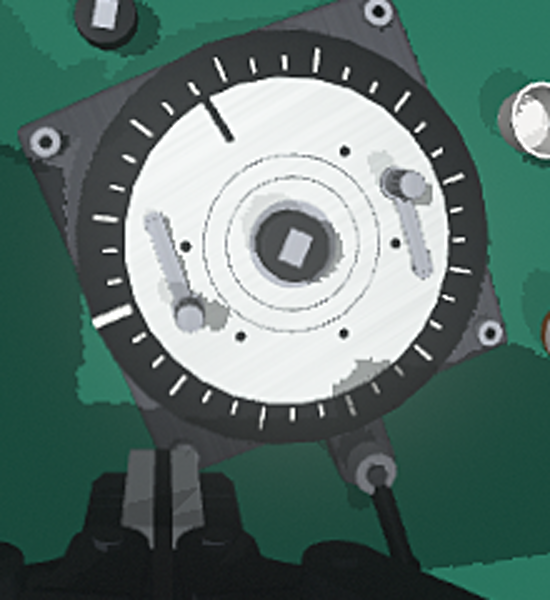

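```bash
python3 -m creep '[{"travel":[0.0021,-0.0125,0.02],"rotation":[0,0,-3.8]},{"travel":[0.0021,-0.0125,0.03],"rotation":[0,0,-3.8]},{"travel":[0,0,0.03],"rotation":[0,0,0]},{"travel":[0,0,0.03],"rotation":[0,0,0]},{"travel":[0,0,0.02],"rotation":[0,0,0]},{"travel":[0,0,0.015],"rotation":[0,0,0]},{"travel":[0,0,0],"rotation":[0,0,0]},{"travel":[0,0,0],"rotation":[0,0,0]}]' 0
python3 - <<'E'
from h import *
s=bot.state(); print(s["eef_pos"].round(4),s["joint_positions"].round(3),s["contact_force"])
c=capture("wrist"); cv2.imwrite("pics/wrist2.png",cv2.resize(c["img"],None,fx=1.5,fy=1.5))
E
```

```text
time: 3.45
eef_pos: [0.5276, -0.045, 0.0871]
tcp_rot: [0.0, 1.0, 0.0, 0.001]
contact_force: [-0.7, 0.7, 0.3]
width: 0.0001
[ 0.5276 -0.045   0.0871] [-0.085  0.173 -0.304  1.093 -0.     1.485] [-0.72020188  0.70059894  0.31667465]
```

View pics/wrist2.png

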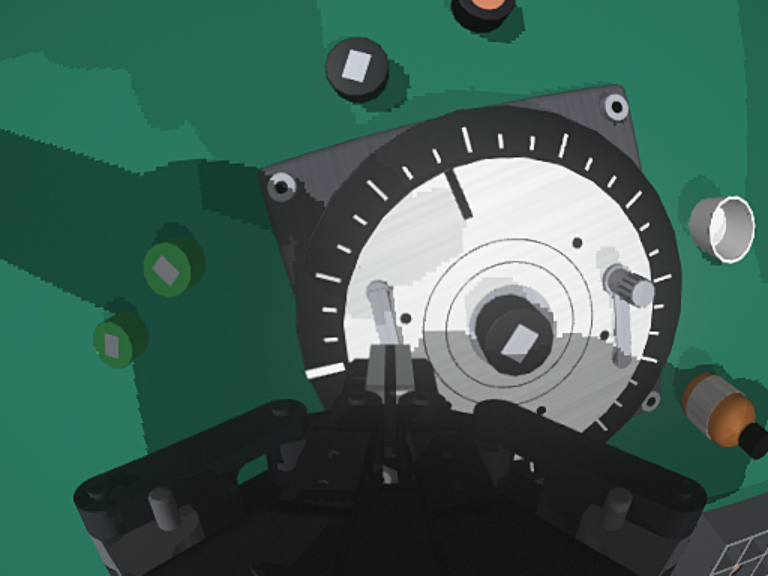

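Clearances look good: the fingertip at (390,370) is over the leaf's tail, behind the post. Now I descend and start pushing slowly around the axis.

```bash
python3 -m creep '[{"travel":[0,0,0.015],"rotation":[0,0,0]},{"travel":[0,0,0.010],"rotation":[0,0,0]},{"travel":[0,0,0.004],"rotation":[0,0,0]},{"travel":[0,0,0],"rotation":[0,0,0]},{"travel":[0.0001,0.0019,0],"rotation":[0,0,-2]},{"travel":[0.0001,0.0019,0],"rotation":[0,0,-2]},{"travel":[0.0001,0.0019,0],"rotation":[0,0,-2]},{"travel":[0.0001,0.0019,0],"rotation":[0,0,-2]},{"travel":[0.0001,0.0028,0],"rotation":[0,0,-3]},{"travel":[0.0001,0.0028,0],"rotation":[0,0,-3]}]' 0
python3 -m creep '[{"travel":[0.0001,0.0028,0],"rotation":[0,0,-3]},{"travel":[0.0001,0.0028,0],"rotation":[0,0,-3]},{"travel":[0.0001,0.0028,0],"rotation":[0,0,-3]},{"travel":[0.0001,0.0028,0],"rotation":[0,0,-3]}]'
python3 - <<'E'
from h import *
s=bot.state(); p=s["eef_pos"][:2]-[.5813,-.0451]; print(s["eef_pos"].round(4),np.hypot(*p),np.degrees(np.arctan2(p[1],p[0]))%360,s["joint_positions"].round(3),s["contact_force"])
c=capture("wrist"); cv2.imwrite("pics/wrist3.png",cv2.resize(c["img"],None,fx=1.5,fy=1.5))
E
```

```text
time: 4.75
eef_pos: [0.5289, -0.0578, 0.0577]
tcp_rot: [-0.001, 0.992, 0.123, 0.0]
contact_force: [-1.4, 2.0, 2.5]
width: -0.0001
time: 5.25
eef_pos: [0.5326, -0.0684, 0.0576]
tcp_rot: [-0.001, 0.974, 0.226, -0.0]
contact_force: [-2.5, 1.7, 1.2]
width: -0.0002
[ 0.5326 -0.0684  0.0576] 0.05394225035159697 205.5860512828168 [-1.280e-01  2.060e-01 -3.310e-01  1.034e+00  1.000e-03  9.860e-01] [-2.48281208  1.72207661  1.19425152]
```

View pics/wrist3.png

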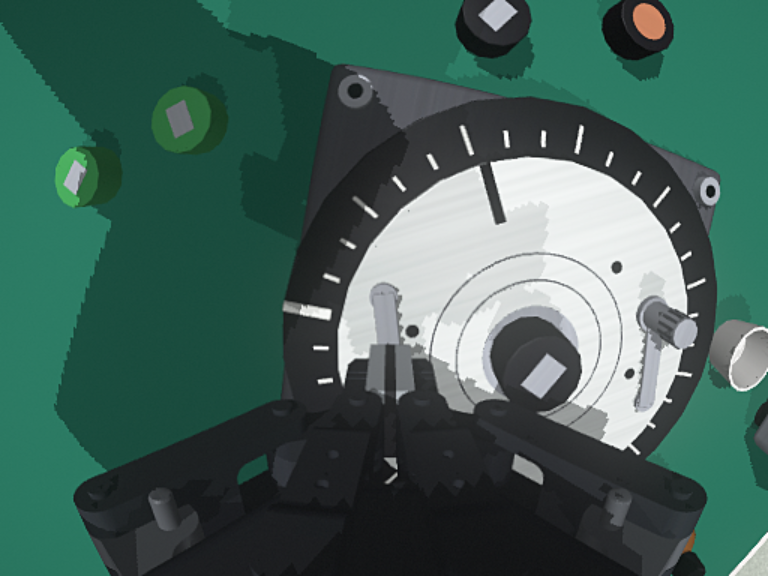

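The table is turning: the index is at (494,193) and the zero line at (306,311), with about 3 N of force. I'll measure what is left.

```bash
cat > ang.py <<'E'
from mw import *
A=np.array([.5813,-.0451])
def an(c,p,z):
    d=fisheye_ray(c,p,z)[0]-A; return (np.degrees(np.arctan2(d[1],d[0]))%360).round(2),np.hypot(*d).round(4)
E
python3 - <<'E'
from ang import *
c=capture("wrist")
for n,p,z in [("idx o",(323.5,109.5),.046),("idx i",(333.5,147),.046),("z o",(190,205.5),.04),("z i",(219,209),.04)]: print(n,an(c,p,z))
h=table(c,None); print(circ(fisheye_ray(c,h,.046)))
E
```

```text
idx o (np.float64(133.01), np.float64(0.0736))
idx i (np.float64(132.98), np.float64(0.0531))
z o (np.float64(196.11), np.float64(0.0956))
z i (np.float64(195.4), np.float64(0.0787))
(array([ 0.58099195, -0.04006399]), np.float64(0.07087685144824812))
```

```bash
python3 -m creep '[{"travel":[0.0001,0.0037,0],"rotation":[0,0,-4]},{"travel":[0.0002,0.0038,0],"rotation":[0,0,-4]},{"travel":[0.0001,0.0037,0],"rotation":[0,0,-4]},{"travel":[0.0001,0.0038,0],"rotation":[0,0,-4]},{"travel":[0.0002,0.0037,0],"rotation":[0,0,-4]},{"travel":[0.0001,0.0038,0],"rotation":[0,0,-4]},{"travel":[0.0001,0.0037,0],"rotation":[0,0,-4]},{"travel":[0.0001,0.0038,0],"rotation":[0,0,-4]},{"travel":[0.0002,0.0037,0],"rotation":[0,0,-4]},{"travel":[0.0001,0.0038,0],"rotation":[0,0,-4]},{"travel":[0.0001,0.0037,0],"rotation":[0,0,-4]},{"travel":[0.0001,0.0038,0],"rotation":[0,0,-4]}]' 0
python3 - <<'E'
from ang import *
s=bot.state(); p=s["eef_pos"][:2]-A; print(s["eef_pos"].round(4),np.hypot(*p),np.degrees(np.arctan2(p[1],p[0]))%360,s["joint_positions"].round(3),s["contact_force"])
c=capture("wrist"); cv2.imwrite("pics/wrist4.png",cv2.resize(c["img"],None,fx=1.5,fy=1.5))
E
```

```text
time: 6.85
eef_pos: [0.5659, -0.0971, 0.0574]
tcp_rot: [-0.0, 0.798, 0.602, -0.001]
contact_force: [-3.4, 0.5, 1.9]
width: 0.0001
[ 0.5659 -0.0971  0.0574] 0.05418810003727266 253.48006983705739 [-1.700e-01  2.720e-01 -2.450e-01  1.054e+00 -1.000e-03  1.080e-01] [-3.43703481  0.51251177  1.94949632]
```

View pics/wrist4.png

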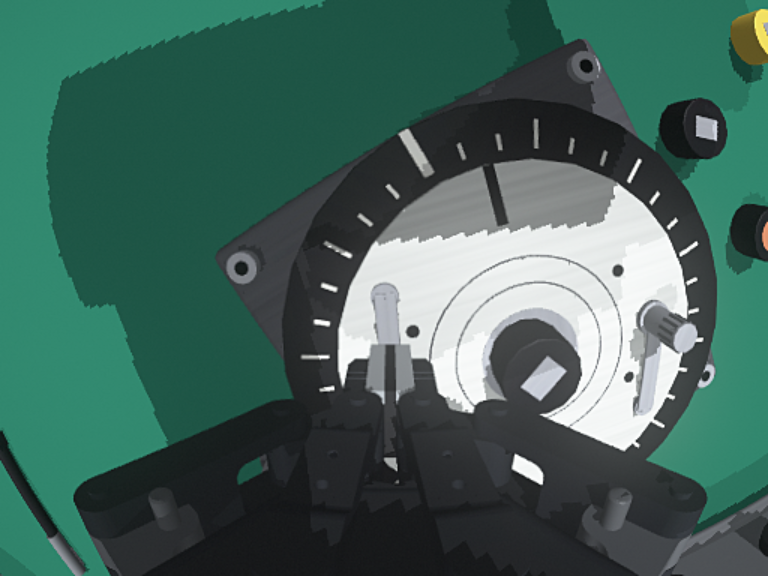

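Index (495,194), zero line (416,153). The two are about 15° apart; measuring precisely.

```bash
python3 - <<'E'
from ang import *
s=bot.state()
c=capture("wrist")
for n,p,z in [("idx o",(325,109.5),.046),("idx i",(335,149),.046),("z o",(269.5,87.5),.04),("z i",(285.5,117),.04)]: print(n,an(c,p,z))
a=c["img"][60:180,220:380]; cv2.imwrite("pics/w4c.png",cv2.resize(a,None,fx=5,fy=5,interpolation=cv2.INTER_CUBIC))
E
```

```text
idx o (np.float64(180.62), np.float64(0.0737))
idx i (np.float64(180.71), np.float64(0.0523))
z o (np.float64(195.27), np.float64(0.0957))
z i (np.float64(195.88), np.float64(0.0778))
```

View pics/w4c.png

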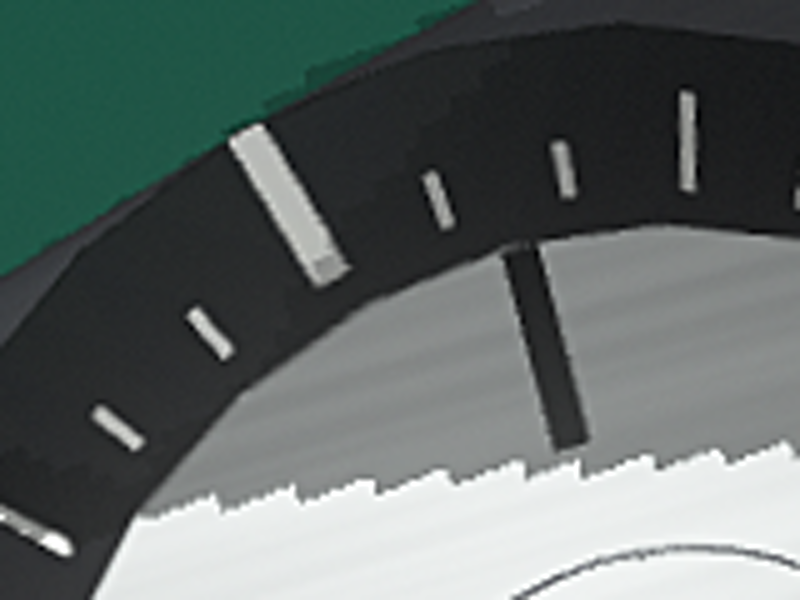

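```bash
python3 -m creep '[{"travel":[0.0001,0.0028,0],"rotation":[0,0,-3]},{"travel":[0.0001,0.0028,0],"rotation":[0,0,-3]},{"travel":[0.0001,0.0028,0],"rotation":[0,0,-3]},{"travel":[0,0.0019,0],"rotation":[0,0,-2]},{"travel":[0,0.0019,0],"rotation":[0,0,-2]},{"travel":[0,0,0],"rotation":[0,0,0]},{"travel":[0,0,0],"rotation":[0,0,0]}]' 0
python3 - <<'E'
from ang import *
s=bot.state(); p=s["eef_pos"][:2]-A; print(np.hypot(*p),np.degrees(np.arctan2(p[1],p[0]))%360,s["joint_positions"].round(3),s["contact_force"])
c=capture("wrist");a=c["img"][60:180,260:420]; cv2.imwrite("pics/w5c.png",cv2.resize(a,None,fx=5,fy=5,interpolation=cv2.INTER_CUBIC))
E
```

```text
time: 7.82
eef_pos: [0.5785, -0.0988, 0.0572]
tcp_rot: [0.0, 0.725, 0.688, 0.0]
contact_force: [-0.6, -0.6, -0.4]
width: -0.0003
0.053778808424560204 267.05767317039283 [-0.169  0.294 -0.216  1.06   0.    -0.117] [-0.59305404 -0.57393714 -0.3669311 ]
```

View pics/w5c.png

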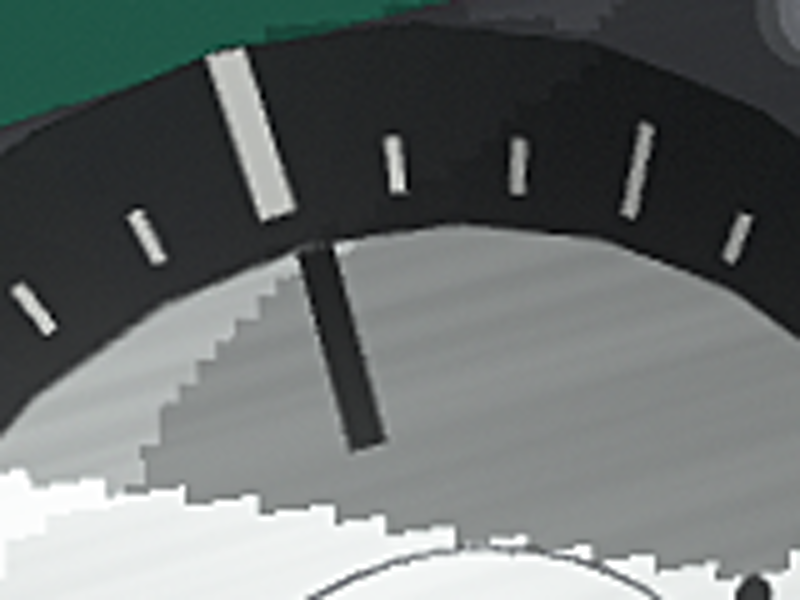

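Index (318,250)-(367,443) and zero (227,52)-(277,216) in the crop, now almost aligned. Measuring the remainder with the height difference included.

```bash
python3 - <<'E'
from ang import *
c=capture("wrist"); C=lambda x,y:(260+(x+.5)/5-.5,60+(y+.5)/5-.5)
P={n:fisheye_ray(c,C(*p),z)[0] for n,p,z in [("io",(318,250),.046),("ii",(367,443),.046),("zo",(227,52),.04),("zi",(277,216),.04)]}
for n in P:
    d=P[n]-A; print(n,np.degrees(np.arctan2(d[1],d[0]))%360,np.hypot(*d))
dr=lambda a,b:np.degrees(np.arctan2(*(a-b)[::-1]))%360
print("dirs",dr(P["io"],P["ii"]),dr(P["zo"],P["zi"]))
E
```

```text
io 193.90227738032723 0.07374643144820059
ii 194.19461724948403 0.052830250363606286
zo 195.17766534746903 0.09674209100290222
zi 195.41100108810542 0.07823331240084593
dirs 193.16395144975564 194.191531387695
```

```bash
python3 -m creep '[{"travel":[0,0.0007,0],"rotation":[0,0,-0.7]},{"travel":[0,0.0006,0],"rotation":[0,0,-0.6]},{"travel":[0,0,0],"rotation":[0,0,0]},{"travel":[0,0,0],"rotation":[0,0,0]}]' 0
python3 - <<'E'
from ang import *
s=bot.state(); p=s["eef_pos"][:2]-A; print(np.hypot(*p),np.degrees(np.arctan2(p[1],p[0]))%360,s["contact_force"])
c=capture("wrist");a=c["img"][60:180,260:420]; cv2.imwrite("pics/w6c.png",cv2.resize(a,None,fx=5,fy=5,interpolation=cv2.INTER_CUBIC))
E
```

```text
time: 8.43
eef_pos: [0.5796, -0.0989, 0.0573]
tcp_rot: [-0.0, 0.717, 0.697, -0.0]
contact_force: [-2.9, -0.1, 0.0]
width: -0.0002
0.05380918803579655 268.21088788821595 [-2.94820408 -0.05987265  0.02611108]
```

View pics/w6c.png

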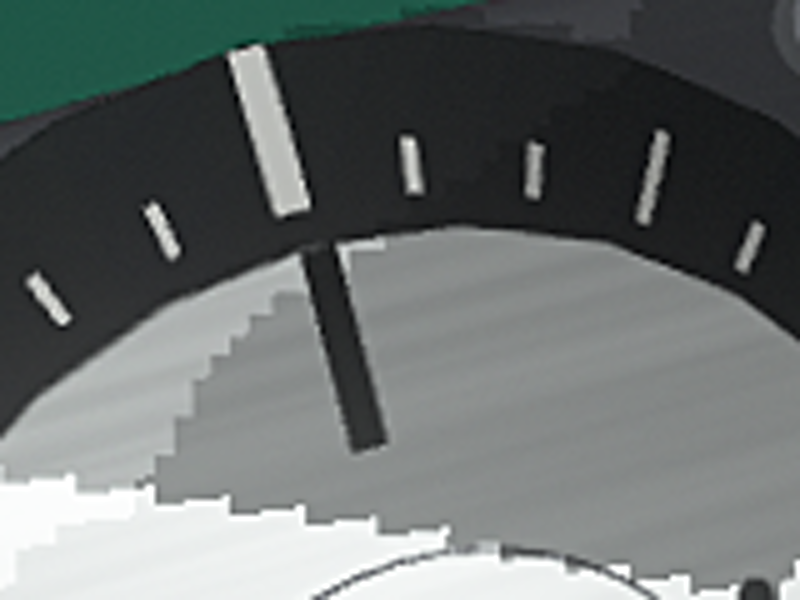

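```bash
cat > al.py <<'E'
from ang import *
def al(c,C,pts):
    P=[fisheye_ray(c,C(*p),z)[0] for p,z in zip(pts,(.046,.046,.04,.04))]
    print("angles io ii zo zi",[round(float(np.degrees(np.arctan2(*(q-A)[::-1]))%360),2) for q in P])
    dr=lambda a,b:np.degrees(np.arctan2(*(a-b)[::-1]))%360
    print("dirs",dr(P[0],P[1]),dr(P[2],P[3]))
E
python3 - <<'E'
from al import *
al(capture("wrist"),lambda x,y:(260+(x+.5)/5-.5,60+(y+.5)/5-.5),[(320,250),(368,445),(246,49),(292,212)])
E
```

```text
angles io ii zo zi [195.06, 195.45, 195.26, 195.47]
dirs 194.06700209569928 194.33573805887173
```

Aligned within about 0.3° on both measures. I'll back off along the table, lift and check from clear of contact.

```bash
python3 -m creep '[{"travel":[0,-0.003,0],"rotation":[0,0,0]},{"travel":[0,-0.005,0],"rotation":[0,0,0]},{"travel":[0,0,-0.015],"rotation":[0,0,0]},{"travel":[0,0,-0.03],"rotation":[0,0,0]},{"travel":[0,0,-0.03],"rotation":[0,0,0]},{"travel":[0,0,-0.02],"rotation":[0,0,0]},{"travel":[0,0,0],"rotation":[0,0,0]},{"travel":[0,0,0],"rotation":[0,0,0]}]' 0
python3 - <<'E'
from ang import *
c=capture("wrist"); cv2.imwrite("pics/wrist7.png",cv2.resize(c["img"],None,fx=1.5,fy=1.5)); a=c["img"][60:180,260:420]; cv2.imwrite("pics/w7c.png",cv2.resize(a,None,fx=5,fy=5,interpolation=cv2.INTER_CUBIC))
E
```

```text
time: 9.52
eef_pos: [0.5715, -0.0987, 0.152]
tcp_rot: [-0.0, 0.717, 0.697, -0.0]
contact_force: [0.3, 0.3, 0.1]
width: -0.0001
```

View pics/wrist7.png

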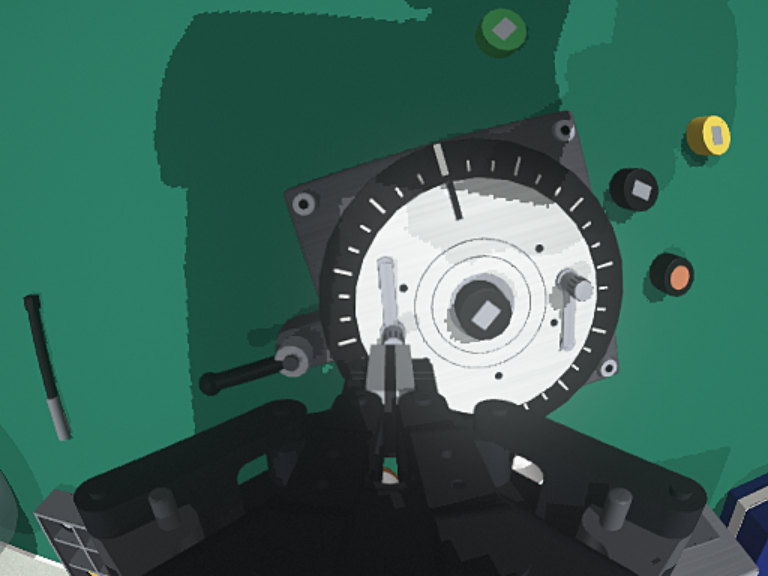

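View pics/w7c.png

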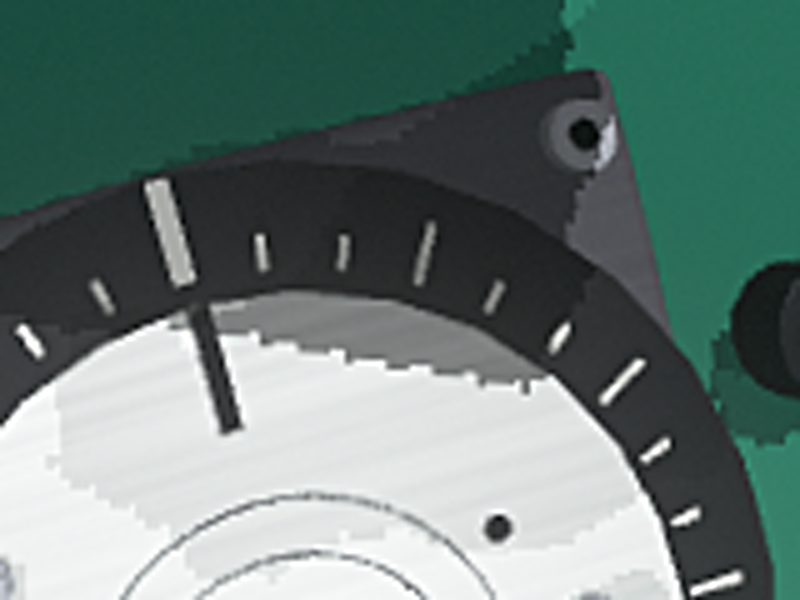

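The lines look collinear here: index (201,306)-(231,432), zero (156,182)-(184,285). The lever ball is at (209,383) and the hub at (292,360) in the full view.

```bash
python3 - <<'E'
from al import *
c=capture("wrist")
al(c,lambda x,y:(260+(x+.5)/5-.5,60+(y+.5)/5-.5),[(201,306),(231,432),(157,182),(184,285)])
h=fisheye_ray(c,(292/1.5,360/1.5),.05)[0]; b=fisheye_ray(c,(209/1.5,383/1.5),.052)[0]
print(circ(fisheye_ray(c,table(c,0),.046)))
print("hub",h,"ball",b,np.degrees(np.arctan2(*(b-h)[::-1]))%360,np.hypot(*(b-h)))
E
```

```text
angles io ii zo zi [194.76, 195.56, 195.15, 195.55]
dirs 192.8178192270554 193.38334372384946
(array([ 0.5811984 , -0.04535562]), np.float64(0.0737049277603155))
hub [ 0.61113302 -0.159351  ] ball [ 0.62672483 -0.21651515] 285.2565941431177 0.05925237055811853
```

```bash
python3 -m creep '[{"travel":[-0.0144,0.0131,0],"rotation":[0,0,0]},{"travel":[-0.0289,0.0261,0],"rotation":[0,0,0]},{"travel":[-0.0289,0.0261,0],"rotation":[0,0,0]},{"travel":[-0.0144,0.0131,0],"rotation":[0,0,0]},{"travel":[0,0,0.01],"rotation":[0,0,-5.6]},{"travel":[0,0,0.02],"rotation":[0,0,-6]},{"travel":[0,0,0.02],"rotation":[0,0,-5]},{"travel":[0,0,0.02],"rotation":[0,0,0]},{"travel":[0,0,0.01],"rotation":[0,0,0]},{"travel":[0,0,0],"rotation":[0,0,0]},{"travel":[0,0,0],"rotation":[0,0,0]}]' 0
python3 - <<'E'
from ang import *
print(bot.state()["joint_positions"].round(3))
c=capture("wrist"); cv2.imwrite("pics/wrist8.png",cv2.resize(c["img"],None,fx=1.5,fy=1.5))
E
```

```text
time: 11.0
eef_pos: [0.648, -0.188, 0.073]
tcp_rot: [0.001, 0.609, 0.793, 0.0]
contact_force: [0.3, 0.4, 0.4]
width: 0.0003
[-0.282  0.445  0.035  1.16  -0.    -0.542]
```

View pics/wrist8.png

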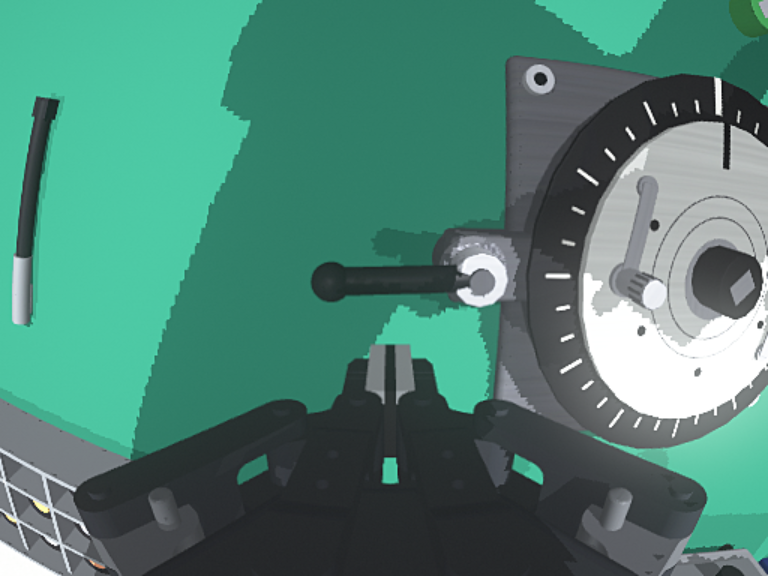

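```bash
python3 -m creep '[{"travel":[0,0,0.015],"rotation":[0,0,0]},{"travel":[0,0,0.012],"rotation":[0,0,0]},{"travel":[0,0,0.006],"rotation":[0,0,0]},{"travel":[0,-0.004,0],"rotation":[0,0,0]},{"travel":[0,-0.0045,0],"rotation":[0,0,0]},{"travel":[-0.0006,-0.0013,0],"rotation":[0,0,2]},{"travel":[-0.0006,-0.0013,0],"rotation":[0,0,2]},{"travel":[-0.0006,-0.0013,0],"rotation":[0,0,2]},{"travel":[-0.0012,-0.0026,0],"rotation":[0,0,4]},{"travel":[-0.0012,-0.0026,0],"rotation":[0,0,4]},{"travel":[-0.0012,-0.0026,0],"rotation":[0,0,4]},{"travel":[-0.0012,-0.0026,0],"rotation":[0,0,4]}]' 0
python3 - <<'E'
from ang import *
print(bot.state()["joint_positions"].round(3))
c=capture("wrist"); cv2.imwrite("pics/wrist9.png",cv2.resize(c["img"],None,fx=1.5,fy=1.5))
E
```

```text
time: 12.55
eef_pos: [0.6266, -0.1975, 0.0398]
tcp_rot: [0.0, 0.751, 0.661, 0.001]
contact_force: [3.3, 1.9, 0.5]
width: -0.0002
[-3.060e-01  4.290e-01 -6.400e-02  1.076e+00  1.000e-03 -1.790e-01]
```

View pics/wrist9.png

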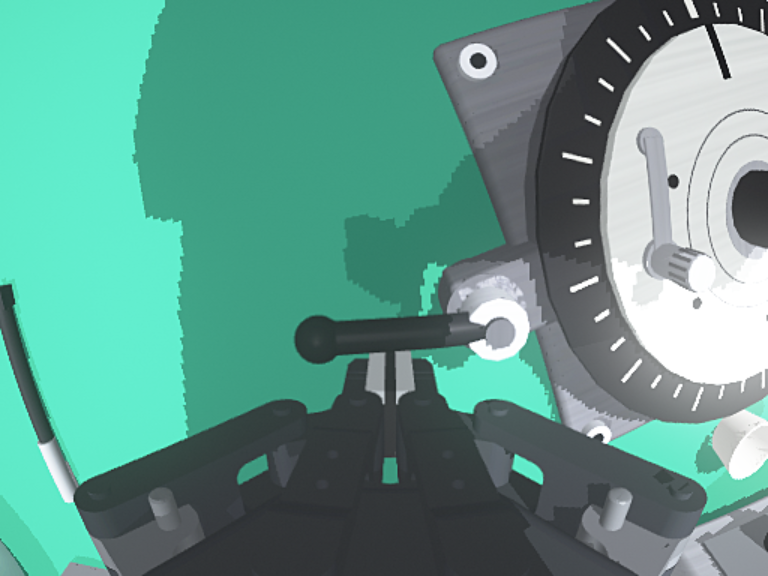

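The lever (317,338)-(498,328) is being pushed at about 4 N and moving well. Continuing.

```bash
python3 -m creep '[{"travel":[-0.0012,-0.0026,0],"rotation":[0,0,4]},{"travel":[-0.0012,-0.0026,0],"rotation":[0,0,4]},{"travel":[-0.0012,-0.0026,0],"rotation":[0,0,4]},{"travel":[-0.0012,-0.0026,0],"rotation":[0,0,4]},{"travel":[-0.0012,-0.0026,0],"rotation":[0,0,4]},{"travel":[-0.0012,-0.0026,0],"rotation":[0,0,4]},{"travel":[-0.0012,-0.0026,0],"rotation":[0,0,4]},{"travel":[-0.0012,-0.0026,0],"rotation":[0,0,4]},{"travel":[-0.0012,-0.0026,0],"rotation":[0,0,4]},{"travel":[-0.0006,-0.0013,0],"rotation":[0,0,2]}]' 0
python3 - <<'E'
from ang import *
s=bot.state();print(s["joint_positions"].round(3),s["contact_force"])
c=capture("wrist"); cv2.imwrite("pics/wrist10.png",cv2.resize(c["img"],None,fx=1.5,fy=1.5))
E
```

```text
time: 13.85
eef_pos: [0.5997, -0.1984, 0.0397]
tcp_rot: [0.001, 0.924, 0.381, 0.0]
contact_force: [4.1, -0.1, 0.2]
width: 0.0003
[-0.319  0.384 -0.131  1.054 -0.     0.469] [ 4.06845839 -0.12850396  0.24917171]
```

View pics/wrist10.png

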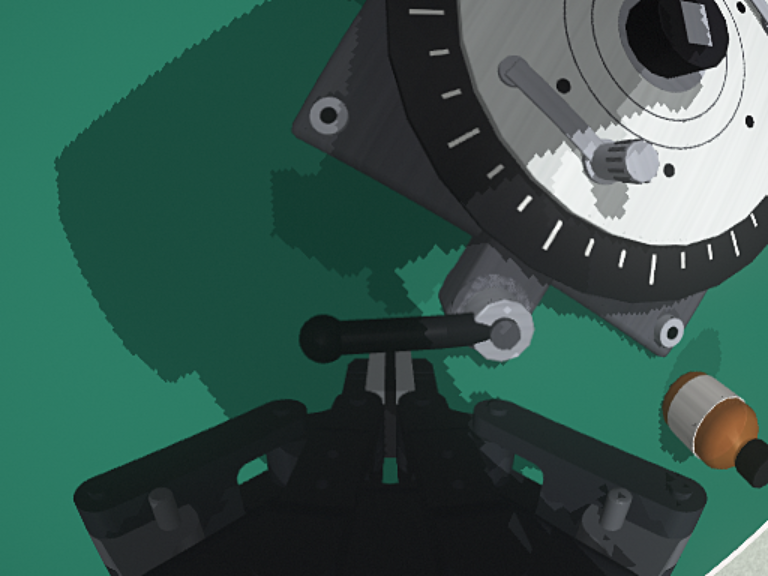

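```bash
python3 - <<'E'
from ang import *
c=capture("wrist")
h=fisheye_ray(c,(503/1.5,331/1.5),.05)[0]; b=fisheye_ray(c,(322/1.5,338/1.5),.052)[0]
print("hub",h,"ball",b,np.degrees(np.arctan2(*(b-h)[::-1]))%360,np.hypot(*(b-h)))
E
```

```text
hub [ 0.61241356 -0.16036283] ball [ 0.57261026 -0.20192849] 226.24076684334696 0.05755004148333457
```

```bash
python3 -m creep '[{"travel":[-0.0006,-0.0013,0],"rotation":[0,0,2]},{"travel":[-0.0006,-0.0013,0],"rotation":[0,0,2]},{"travel":[-0.0006,-0.0013,0],"rotation":[0,0,2]},{"travel":[-0.0006,-0.0013,0],"rotation":[0,0,2]}]' 0
python3 -m creep '[{"travel":[-0.0003,-0.0007,0],"rotation":[0,0,1]},{"travel":[-0.0003,-0.0007,0],"rotation":[0,0,1]}]'
python3 -m creep '[{"travel":[-0.0003,-0.0007,0],"rotation":[0,0,1]}]'
```

```text
time: 14.45
eef_pos: [0.5938, -0.1959, 0.0394]
tcp_rot: [0.0, 0.949, 0.315, 0.0]
contact_force: [2.8, -1.2, 1.4]
width: -0.0001
time: 14.7
eef_pos: [0.5925, -0.1951, 0.0394]
tcp_rot: [0.0, 0.954, 0.299, -0.0]
contact_force: [3.0, -1.8, 2.1]
width: -0.0001
time: 14.82
eef_pos: [0.592, -0.1948, 0.0394]
tcp_rot: [0.0, 0.957, 0.291, 0.0]
contact_force: [3.6, -3.3, 1.2]
width: -0.0002
```

Force is rising (3.5 → 4.9 N), so the stop is near. I'll creep on until it is clear.

```bash
python3 -m creep '[{"travel":[-0.0003,-0.0007,0],"rotation":[0,0,1]},{"travel":[0,-0.0005,0],"rotation":[0,0,0]}]' 0
python3 -m creep '[{"travel":[0,-0.0007,0],"rotation":[0,0,0]},{"travel":[0,0,0],"rotation":[0,0,0]}]'
python3 -m creep '[{"travel":[0,-0.0007,0],"rotation":[0,0,0]},{"travel":[0,0,0],"rotation":[0,0,0]}]'
```

```text
time: 15.08
eef_pos: [0.5915, -0.1944, 0.0395]
tcp_rot: [0.001, 0.959, 0.283, 0.0]
contact_force: [5.4, -4.3, 1.1]
width: -0.0001
time: 15.32
eef_pos: [0.5913, -0.1942, 0.0395]
tcp_rot: [0.001, 0.959, 0.283, 0.0]
contact_force: [5.7, -4.8, -1.0]
width: -0.0003
time: 15.58
eef_pos: [0.5911, -0.1939, 0.0395]
tcp_rot: [0.002, 0.959, 0.283, 0.0]
contact_force: [6.0, -5.4, 0.4]
width: -0.0001
```

```bash
python3 -m creep '[{"travel":[0,-0.001,0],"rotation":[0,0,0]},{"travel":[0,-0.001,0],"rotation":[0,0,0]},{"travel":[0,0,0],"rotation":[0,0,0]}]' 0
python3 - <<'E'
from ang import *
c=capture("wrist"); cv2.imwrite("pics/wrist11.png",cv2.resize(c["img"],None,fx=1.5,fy=1.5))
E
```

```text
time: 15.95
eef_pos: [0.5905, -0.1931, 0.0397]
tcp_rot: [0.003, 0.959, 0.283, 0.001]
contact_force: [8.0, -9.5, -0.6]
width: 0.0002
```

View pics/wrist11.png

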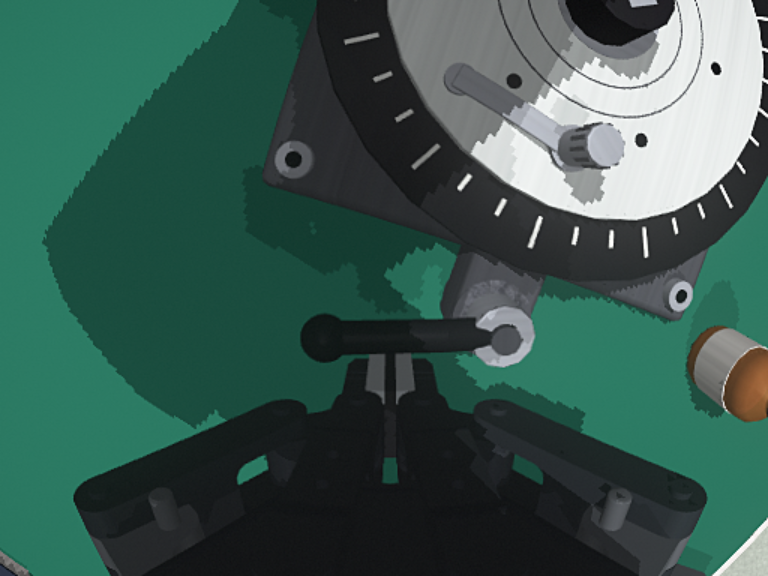

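12 N against a firm stop. I'll back off, rise, and check the lever and table.

```bash
python3 -m creep '[{"travel":[0,0.003,0],"rotation":[0,0,0]},{"travel":[0,0.006,0],"rotation":[0,0,0]},{"travel":[0,0.006,0],"rotation":[0,0,0]},{"travel":[0,0,-0.02],"rotation":[0,0,0]},{"travel":[0,0,-0.04],"rotation":[0,0,0]},{"travel":[0,0,-0.05],"rotation":[0,0,0]},{"travel":[0.04,0,-0.04],"rotation":[0,0,0]},{"travel":[0.04,0,-0.02],"rotation":[0,0,0]},{"travel":[0,0,0],"rotation":[0,0,0]},{"travel":[0,0,0],"rotation":[0,0,0]},{"travel":[0,0,0],"rotation":[0,0,0]}]' 0
python3 - <<'E'
from ang import *
c=capture("wrist"); cv2.imwrite("pics/wrist12.png",cv2.resize(c["img"],None,fx=1.5,fy=1.5))
cv2.imwrite("pics/top12.png",capture("top")["img"])
E
```

```text
time: 17.38
eef_pos: [0.663, -0.1605, 0.2081]
tcp_rot: [-0.001, 0.959, 0.283, -0.001]
contact_force: [-0.8, 0.5, 0.5]
width: -0.0002
```

View pics/wrist12.png

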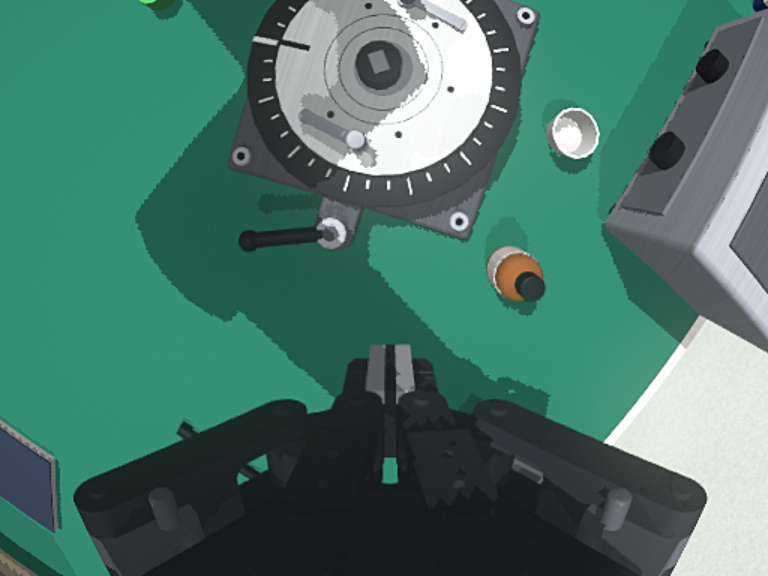

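View pics/top12.png

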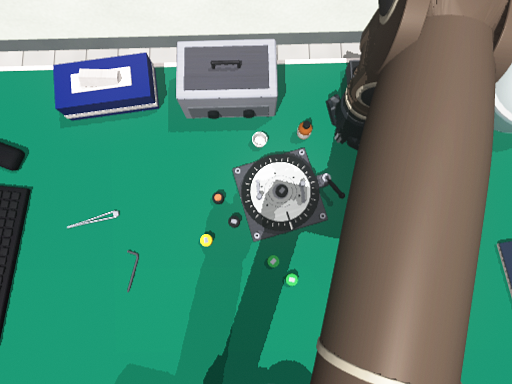

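Both views show the lever swung over (ball at (249,240) in the wrist view) and index in line with zero at (280,43). I'll measure the numbers.

```bash
python3 - <<'E'
from al import *
c=capture("wrist")
h=fisheye_ray(c,(331/1.5,233/1.5),.05)[0]; b=fisheye_ray(c,(249/1.5,240/1.5),.052)[0]
print("hub",h,"ball",b,np.degrees(np.arctan2(*(b-h)[::-1]))%360,np.hypot(*(b-h)))
t=capture("top"); a=t["img"][140:240,220:360]; cv2.imwrite("pics/t13.png",cv2.resize(a,None,fx=5.5,fy=5.5,interpolation=cv2.INTER_CUBIC))
a=c["img"][0:180,140:340]; cv2.imwrite("pics/w13.png",cv2.resize(a,None,fx=4,fy=4,interpolation=cv2.INTER_CUBIC)[:600])
E
```

```text
hub [ 0.61476013 -0.16042995] ball [ 0.56774989 -0.19499942] 216.32929328722216 0.05835246665107813
```

View pics/t13.png

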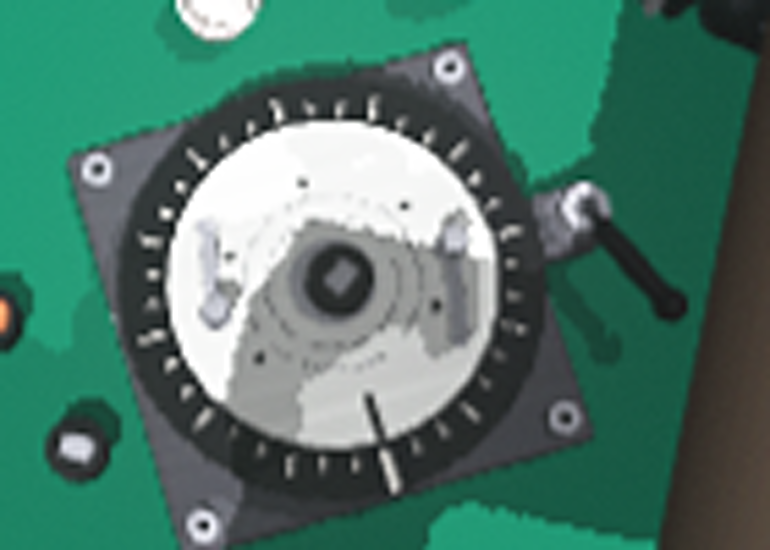

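View pics/w13.png

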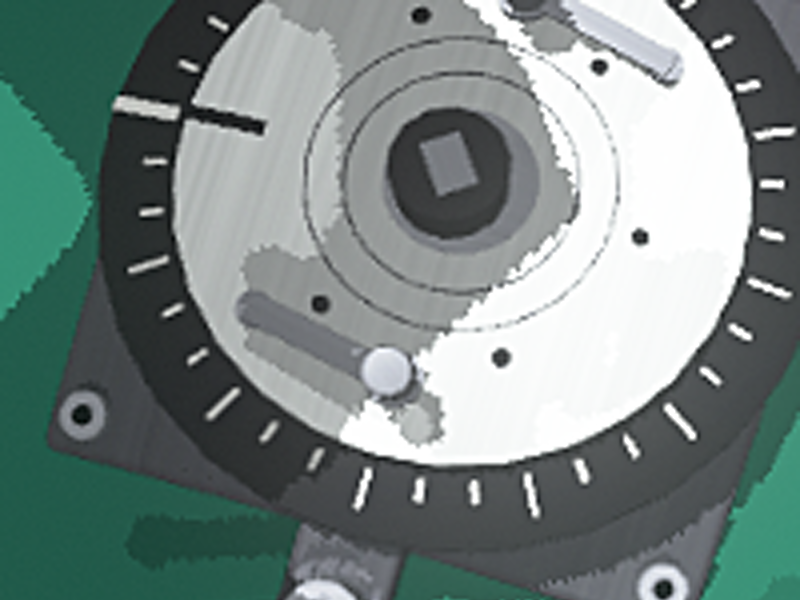

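The top crop shows index (368,398)-(382,443) continuing into zero (385,448)-(397,490), with the specimen centred. One last number, then hand in.

```bash
python3 - <<'E'
from al import *
c=capture("wrist")
al(c,lambda x,y:(140+(x+.5)/4-.5,(y+.5)/4-.5),[(190,113),(264,128),(115,102.5),(179,112)])
t=capture("top"); C=lambda x,y:(220+(x+.5)/5.5-.5,140+(y+.5)/5.5-.5)
for p,z in [((369,398),.046),((382,440),.046),((385,450),.04),((397,491),.04)]:
    d=ray(t,C(*p),z)[0]-A; print(np.degrees(np.arctan2(d[1],d[0]))%360,np.hypot(*d))
E
```

```text
angles io ii zo zi [195.87, 195.67, 195.68, 195.09]
dirs 196.3476924150397 198.09925448390666
195.22295818293338 0.055128627635641296
195.17831274763256 0.07472483088470203
195.63804249591294 0.0790074409714858
195.35180876887537 0.09800893340212131
```

```bash
python3 - <<'E'
from plant import bot
print(bot.state()["contact_force"]); print(bot.finish_job())
E
```

```text
[-0.56635426  0.37102604 -0.99031824]
the job is handed in; nothing more can be done
None
```

The table is lined up with zero and the clamp lever is at its stop. I handed the job in at about 18 s with the arm clear of everything.

**Table:** With closed fingertips I pushed one clip post (post_b) about 82° counter-clockwise, at around 2–4 N. In the last checks the index line sat at 195.2° against 195.5° for the zero line from the top camera. The wrist camera gave 195.8° against 195.4°, so the two cameras disagree slightly on the sign. The remaining error is about 0.4° or less.

**Lever:** I then pushed the clamp lever clockwise with the outside of the fingers until it met a firm stop, at about 12 N. After release it stood at 216.3°; full lock should be at about 216.6°.

**Everything else:** The specimen rode round in the middle of the table. In the last pictures the cup, dropper bottle, mounts, tweezers and hex key looked to be where they started, by eye only. The arm hid the pen in the final top view, but nothing went near it.

**Check that disagreed:** In that last wrist view, comparing the slopes of the two lines gave a difference of about 1.8°. The lines are short and near the picture's edge there, so I relied on the angles about the axis instead.

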